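# Move the charged battery from the charger to the airbrush compressor

### The arm

A 7-joint arm with a two-finger parallel gripper is mounted at the origin on the work surface. World frame = base frame: x ahead of the robot, y to its left, z up, the work surface at z = 0. Lengths are in m, angles in rad, forces in N, time in s.
With the tool pointing down it reaches from about 0.4 to 0.875 m from the base axis. Payload 19.3 kg.
Tool frame: the origin (TCP) lies at the very end of the fingers, on their centre line; the grasp point (between the pads) lies 19 mm behind it; z points along the fingers, y is the line along which they close (so a half turn about z gives the same grasp; the last joint's range is limited). The gripper opens to 85 mm and grips with 20 to 120 N. Pads are 22 mm wide; open, the fingers measure 114 mm over their backs; the gripper's body (76 mm by 85 mm) begins 54 mm behind the grasp point. The pads swing forward as they close: fully open they stand 13 mm farther back than shut.
Start: joints at [-1.324, 0.521, -0.036, 1.599, 0.021, 1.021, -0.113], TCP at [0.195, 0.594, 0.231] pointing down, gripper open.
Joint ranges: [-2.91, 2.91], [-0.3, 2.13], [-1.5, 1.42], [0.17, 2.43], [-1.26, 4.41], [0.16, 1.93], [-2.52, 2.52]. Speed limits (rad/s): [1.89, 1.89, 2.39, 2.39, 3.01, 3.01, 3.01].

### API

Orientations are given as a unit quaternion [x, y, z, w].
In Python, from plant import arm gives the robot as it stands.
- The arm moves only by the tool shift_gripper, called after "Call:" as name(argument=value, ...), one argument or row to a line, values as JSON. Schema: {"type":"object","properties":{"increments":{"type":"array","items":{"type":"array","items":{"type":"array","items":{"type":"number"},"minItems":7,"maxItems":7},"minItems":1,"maxItems":12},"minItems":1,"maxItems":1},"only":{"type":"string"},"quiet":{"type":"boolean"},"lines":{"type":"string"}},"required":["increments"],"additionalProperties":false}. increments is a list that holds a single list of rows (three levels of brackets), with 1 to 12 rows, each of 7 numbers: dx, dy, dz in shares of the most that a row can go, 1 being 50 mm, then a rotation vector rx, ry, rz in units of 0.1 rad, then the finger opening in m; each row shifts and turns the commanded pose from where the row before left it, along the tool's axes as they then stand; what a row does not reach is not made up. A row lasts 1/10 s, in which the tool goes at most 0.05 m and 0.15 rad, less where a joint would pass 70% of its speed; a pose out of reach is approached as far as the arm can. The fingers move at their own pace and stop on an object; the grip force is fixed at half the most. Time passes only in rows, so rows that do not move let the fingers close. The tool returns the time, the measured TCP pose, the force, the opening and the grip force at its end. only (a regular expression) keeps the lines of the reply that match it, lines (a string "A,B") keeps lines A to B, and quiet returns only ok. Input that does not fit is refused with a message, and nothing moves.
- arm.get_state(): the state, without advancing time (a new reading comes with each control period).
- arm.camera(name): name is "scene" or "side" or "wrist"; returns (picture, depth): 480x640x3 uint8, red, green, blue; 480x640 float32, m along the optical axis (not along the pixel's ray), 0 where there is no reading.
- arm.camera_params(name): a dict with "fx", "fy", "cx", "cy" (pixels), "world_from_camera" (4x4, takes a point from camera to world coordinates); the wrist camera has in their place "mount" (4x4, takes a point from camera to tool coordinates, whose origin is the TCP and whose axes are the flange's). Camera axes: x right, y down, z forward; pixel columns grow to the right and rows downward; lengths in m; the calibration is good to about 2 mm. A picture is of the moment at which its call begins: read the wrist's pose just before it. camera_params takes no time and is no camera call.
- arm.sign_off(): hands the job in; it is judged then, once.
Trained networks look in the newest picture that a camera, given by its name, has taken for a name from the list of things; names that differ only in an ending like _2 or _b are one class to them, and where a whole thing is asked for, a point or a joint stands for the part that bears it (a point fixed in the world has none). Each returns a list of dicts, best first, with "score" (0 to 1); they miss things now and then, are a little off and sometimes report something else, mostly with a low value. They report only what shows in the picture. A call takes as long as a camera call.
- arm.look_for(label, camera): "point" ([column, row] in pixels, amid what is visible of it).
- arm.regions_of(label, camera): "region" (480x640 bool, what is visible of it) and "point" ([column, row] in pixels, amid what is visible of it).
The state is a dict: "clock": time; "qpos": joint angles; "joint_velocities": joint speeds; "joint_torque": joint torques, N m; "tool_pos": TCP position; "eef_rot": TCP orientation; "ft_force": force on the tool from outside, world axes, zero at the start; "torque": the same for the moment, N m; "gripper_width": finger opening in m; "gripper_force": force on a finger pad.
Only numpy, scipy, OpenCV 4.12 (cv2) and the standard library are available. Lean on these libraries where they do the work, as an engineer would, in place of code of your own. Each camera call takes 0.05 s, during which the arm holds its last target. There are 200 camera calls.

### The job

The battery on the charger is full: press the charger's catch button so that it is let go, slide the battery out, and slide it into the dovetail on top of the airbrush compressor until it is fully home and the catch has clicked up behind it, then let go. Ease it in and out by feel: never force the battery, the rails or the button (nothing there should see more than about 30 N), and leave the other things on the bench where they stand.

Things in the scene. Friction and masses are not known exactly. Their poses are not given: they have to be found in the camera images.
- battery: battery pack, about 300 g: block 70 long (x) x 50 wide (y), 45 high, and over its middle a grip rib 16 thick (x), 40 wide (y), from 45 to 67 up. Origin: middle of the underside; x along the slide, +x end goes in first. Starts locked in the charger. It lifts straight up only when drawn 62 or more out of a bed's home; likewise set it down on a deck 62 or more short of home, then slide
- battery_lead (a point): middle of the lower front edge of the battery's dovetail foot (x=+35 of the battery). The foot is the lower 15: from x=-35 to +27 it is 41 wide up to 3 high, slanting in to 32 wide at 9 high; ahead of that narrower (34, then 26 wide) as a lead-in
- charger: battery charger, fixed: low grey plastic box, flat deck 50 above the table, 156 x 140. Origin: on the table straight below the middle of the seated battery; +x is the slide-in direction (away from the robot), z up. Its deck reaches from x=-105 to +51, y=-44 to +96. Its steel dovetail bed and catch are the same as the compressor's
- compressor: small airbrush compressor, fixed: grey box on rubber feet, deck 105 above the table, air tank (60 across) lying along its -y side out to y=-102, up to 76 above the table, gauge on the far face. Origin and axes as for the charger; deck, dovetail bed, catch, button and plunger at the same places. Starts without a battery
- charger_home (a point): point on the charger's deck under the middle of the seated battery (0, 0, 50 of the charger); axes as the charger
- compressor_home (a point): point on the compressor's deck under the middle of the seated battery; axes as the compressor. A locked battery has its origin -0.5 to +1 along x from here: at -0.5 it bears on the catch nose, at +1 on the end stop. Slid past -0.5 the nose springs up behind it
- charger_button (a point): middle of the top of the charger's catch button, 26 square, at x=-45, y=+76, 14 above the deck. Button and catch nose are one sprung part moving straight down, travel 8. Pressed 6 or more (2 to 3 N of spring plus up to 6 N of friction) the plunger pushes the battery out about 12; it then lies on the nose, the button can be let go and the battery drawn out along -x
- compressor_button (a point): middle of the top of the compressor's catch button, same size and place. Need not be pressed to fit a battery: the nose (24 wide, 5 above the deck, upright face at x=-35.5, ramp down to x=-51 towards the mouth) is pushed down by a battery set on it or slid over it, with 2.5 N
- charger_catch (a joint): how far the charger's catch and button are down, m: 0 up, about 0.005 with the battery lying on the nose, 0.008 fully down
- compressor_catch (a joint): how far the compressor's catch and button are down, m: 0 up (locked if a battery is home), about 0.005 while a battery lies on the nose
- compressor_mouth (a point): deck point at the open end of the dovetail (x=-30 of the compressor). Two undercut steel rails: x=-14 to +36, 12.3 high, 63 wide outside; from -14 to -30 they flare and gather up to 4 of sideways error. In the straight part the battery has about 1.5 play each side and 2 in height. Held with its leading end tipped down it bites on the deck
- compressor_stop (a point): deck point at the face of the fixed end stop (x=+36, 12.5 high). From it a brass plunger on a spring stands out 13 (to x=+23) and is pushed back by the battery's leading end: 2.7 N when first touched, 4.5 N at home. The charger has the same, its plunger spring a stronger one (7.5 N at home)
- paint_jar: bystander: small lidded paint jar, 44 across, 45 high, beside the charger; origin under its middle
- glue_bottle: bystander: white nozzle bottle, 38 across, 88 high, behind the compressor; origin under its middle
- can: bystander: drink can, 66 across, 115 high, beyond the appliances; origin under its middle
- tape: bystander: roll of tape, 70 across, 20 high, lying near the robot base; origin under its middle
- brush: bystander: paint brush 160 long, lying near the robot base; origin under its middle
- thinner: bystander: clear bottle, 56 across, 110 high, towards the right edge of the table; origin under its middle

How it is judged:
On the way, in this order (a step that is already met when the one before it is completed fails the run):
1. the charger's catch has let the battery go and it has come out by at least 7 mm (x of battery in the frame of charger_home below -0.007 m and value of joint charger_catch above 0.003 m), for 0.1 s.
2. the battery is clear of the charger, which it no longer touches, with the charger's catch up again (distance between battery and charger_home above 0.08 m and contact force between battery and charger below 0.05 N and value of joint charger_catch below 0.0015 m), for 0.1 s.
3. the battery is in the mouth of the compressor's dovetail, lying over its lowered catch (x of battery in the frame of compressor_home between -0.045 and -0.005 m and y of battery in the frame of compressor_home between -0.004 and 0.004 m and z of battery in the frame of compressor_home between -0.004 and 0.005 m and value of joint compressor_catch above 0.003 m), for 0.1 s.
4. the battery is home and the compressor's catch is up behind it (x of battery in the frame of compressor_home between -0.003 and 0.004 m and y of battery in the frame of compressor_home between -0.003 and 0.003 m and z of battery in the frame of compressor_home between -0.003 and 0.004 m and angle between the x axis of battery and the x axis of compressor, either way round below 0.06 rad and angle between battery's own z axis and vertical below 0.06 rad and value of joint compressor_catch below 0.0025 m), for 0.2 s.
At the end, for the whole second after the job is handed in: The battery rests in the compressor's dovetail, within -3 to +4 mm of home along the slide, 3 mm sideways, -3 to +4 mm in height and 0.06 rad of straight and upright, the compressor's catch up (under 2.5 mm down) behind it, the charger's catch up as well, everything let go and still (all of step 4 and linear speed of battery below 0.01 m/s and value of joint charger_catch below 0.0015 m); the robot touches nothing.
It fails at once if more than 30 N between the battery and either dock (contact force between battery and charger above 30 N or contact force between battery and compressor above 30 N).
It fails at once if more than 30 N from the robot on the charger or the compressor, their buttons included (contact force between any of the fingers, the arm and charger above 30 N or contact force between any of the fingers, the arm and compressor above 30 N).
It fails at once if a bystander shifted more than 30 mm or tipped over (distance of any of paint_jar, glue_bottle, can, tape, brush, thinner from where it was at the start of the episode above 0.03 m or angle between any of paint_jar, glue_bottle, can, thinner's own z axis and vertical above 0.5 rad).
It also fails if it takes over 72 s, if anything falls off the work surface, if the arm or the gripper's body presses on something with over 40 N, if the wrist force passes 120 N, or if a joint passes its speed limit or range.

## Working session

There is one attempt and no reset: what is moved stays moved. The work goes in short steps, Python scripts to look and compute and a tool call to move; the robot and the scene stay as the last step left them, time stands still between calls to the robot, and variables do not carry over. Pictures are saved under pics/ and viewed, at most 10 in all, crops included, and the job is handed in when it is done.

```bash
ls; mkdir -p pics
```

Create h.py:
```python
import numpy as np,cv2
from plant import arm
from scipy.spatial.transform import Rotation as R
def T_cam(n):
    p=arm.camera_params(n)
    if n!='wrist': return p,np.array(p['world_from_camera'])
    s=arm.get_state();T=np.eye(4);T[:3,:3]=R.from_quat(s['eef_rot']).as_matrix();T[:3,3]=s['tool_pos']
    return p,T@np.array(p['mount'])
def cloud(n):
    p,T=T_cam(n);im,d=arm.camera(n)
    v,u=np.mgrid[:480,:640]
    P=np.stack([(u-p['cx'])/p['fx']*d,(v-p['cy'])/p['fy']*d,d],-1)
    W=P@T[:3,:3].T+T[:3,3]; W[d==0]=np.nan
    return im,W
def save(im,f): cv2.imwrite('pics/'+f,cv2.cvtColor(im,cv2.COLOR_RGB2BGR))
```

Run:
```python
from h import *
s=arm.get_state();print(s)
for n in('scene','side'):
    im,W=cloud(n);save(im,n+'0.png');np.savez('/tmp/%s'%n,im=im,W=W)
    p,T=T_cam(n);print(n,T.round(3).tolist(),p['fx'])
    for l in['battery','charger','compressor','charger_button','compressor_button','paint_jar','glue_bottle']:
        for r in arm.regions_of(l,n)[:2]:
            m=r['region'];q=W[m];q=q[~np.isnan(q[:,0])]
            print(n,l,round(r['score'],2),np.round(r['point']),m.sum(),np.nanmedian(q,0).round(3) if len(q) else '',np.percentile(q,[2,98],axis=0).round(3).tolist() if len(q) else '')
```

```text
pics
{'clock': 0.0, 'qpos': array([-1.32424195,  0.52205332, -0.03633027,  1.5999676 ,  0.02120634,
        1.02111335, -0.11279003]), 'joint_velocities': array([-0.00128941,  0.0007    , -0.00100455,  0.00180206, -0.00195524,
        0.00010646, -0.00108171]), 'joint_torque': array([-3.74873023e-03, -9.27076936e+01,  1.97830126e+00, -3.69947648e+01,
        1.77066569e-02,  7.86020304e-03,  2.31086062e-06]), 'tool_pos': array([0.19461026, 0.59358563, 0.23071568]), 'eef_rot': array([ 1.57713389e-01,  9.87484761e-01, -5.76172151e-04, -4.84248294e-05]), 'ft_force': array([ 0.16228101,  0.63066736, -0.01563868]), 'torque': array([-0.04057055,  0.01992967,  0.02036494]), 'gripper_force': 0.0, 'gripper_width': 0.085292290621544}
scene [[0.094, 0.741, -0.665, 1.291], [0.995, -0.06, 0.073, -0.156], [0.014, -0.669, -0.743, 0.907], [0.0, 0.0, 0.0, 1.0]] 528.1351729995818
scene battery 0.68 [259. 270.] 7573 [ 0.607 -0.196  0.103] [[0.494, -0.298, 0.018], [0.653, -0.104, 0.119]]
scene battery 0.63 [441. 252.] 881 [0.596 0.178 0.096] [[0.553, 0.158, 0.068], [0.62, 0.205, 0.119]]
scene charger 0.
[... 1256 characters left out ...]
 -0.223  0.088] [[0.479, -0.308, 0.019], [0.641, -0.122, 0.117]]
side compressor 0.72 [264. 200.] 536 [0.576 0.166 0.091] [[0.549, 0.155, 0.056], [0.615, 0.2, 0.117]]
side compressor 0.7 [357. 273.] 6189 [ 0.536 -0.223  0.087] [[0.479, -0.308, 0.017], [0.641, -0.121, 0.117]]
side charger_button 0.45 [239. 201.] 100 [0.541 0.246 0.06 ] [[0.525, 0.171, 0.048], [0.55, 0.268, 0.066]]
side paint_jar 0.5 [267. 234.] 269 [0.527 0.09  0.032] [[0.514, 0.079, 0.003], [0.548, 0.113, 0.047]]
side glue_bottle 0.66 [227. 273.] 426 [0.37  0.074 0.013] [[0.339, 0.043, -0.001], [0.404, 0.11, 0.021]]
side glue_bottle 0.63 [400. 254.] 212 [ 0.7   -0.205  0.053] [[0.654, -0.223, -0.002], [0.785, -0.125, 0.098]]
```

View pics/scene0.png

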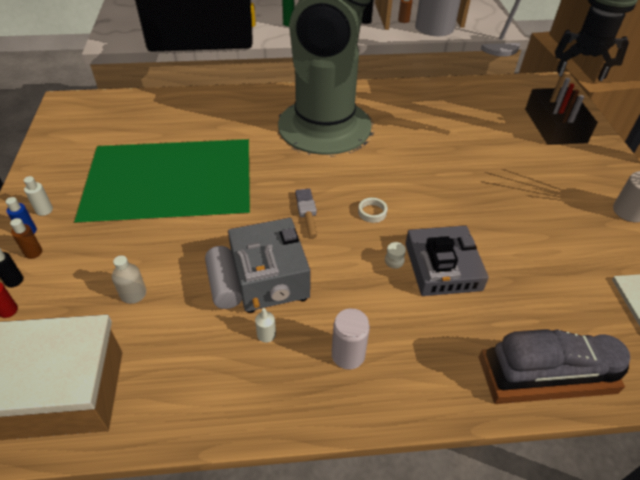

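Run:
```python
from h import *
S=[np.load('/tmp/%s.npz'%n) for n in('scene','side')]
def rect(name,sel):
    for n,s in zip(('scene','side'),S):
        W=s['W'].reshape(-1,3);q=W[sel(W)]
        if len(q)<10: print(name,n,len(q));continue
        (c,wh,a)=cv2.minAreaRect(q[:,:2].astype(np.float32))
        print(name,n,len(q),np.round(c,4),np.round(wh,4),round(a,2),'z',np.median(q[:,2]).round(4))
B=lambda x0,x1,y0,y1,z0,z1:(lambda W:(W[:,0]>x0)&(W[:,0]<x1)&(W[:,1]>y0)&(W[:,1]<y1)&(W[:,2]>z0)&(W[:,2]<z1))
rect('chdeck',B(.45,.67,.11,.3,.045,.054))
rect('codeck',B(.45,.67,-.27,-.08,.100,.109))
rect('chbutton',B(.45,.67,.22,.3,.059,.07))
rect('cobutton',B(.45,.67,-.17,-.08,.114,.125))
rect('rib top',B(.5,.67,.11,.24,.114,.122))
rect('bat top',B(.5,.67,.11,.24,.091,.1))
```

```text
chdeck scene 1948 [0.5574 0.1948] [0.1618 0.1668] 1.59 z 0.0508
chdeck side 985 [0.5607 0.1962] [0.1647 0.1646] 2.27 z 0.0489
codeck scene 2999 [ 0.5649 -0.1779] [0.1591 0.1403] 10.99 z 0.1056
codeck side 2132 [ 0.5643 -0.1801] [0.1598 0.1407] 10.28 z 0.1041
chbutton scene 138 [0.541  0.2574] [0.0333 0.029 ] 1.29 z 0.0646
chbutton side 60 [0.5356 0.257 ] [0.0328 0.0319] 5.48 z 0.0624
cobutton scene 232 [ 0.5785 -0.1532] [0.0387 0.1256] 64.61 z 0.1189
cobutton side 120 [ 0.5796 -0.1528] [0.0374 0.1229] 65.62 z 0.1173
rib top scene 135 [0.5855 0.1836] [0.0188 0.041 ] 1.6 z 0.1177
rib top side 50 [0.5833 0.1792] [0.0426 0.0196] 88.54 z 0.116
bat top scene 410 [0.5854 0.1823] [0.074  0.0503] 3.87 z 0.0959
bat top side 182 [0.5837 0.1821] [0.0723 0.052 ] 3.01 z 0.0939
```

The scene view shows the compressor at about (268,262) with its empty bed to the robot's left of the picture. The charger is at (446,260) with the battery in it at (441,250), and the paint jar sits beside it at (395,255).

Next I turn the tool so the fingers close along x, then move over the charger.

The manual's scale: shifts go in shares of 50 mm and turns go in units of 0.1 rad. Converting my numbers, -0.008 m is -0.16, 0.15 rad is 1.5.

Call:
shift_gripper(
  increments=[
    [[0,0,-0.16,0,0,1.5,0.085],[0,0,-0.16,0,0,1.5,0.085],[0,0,-0.16,0,0,1.5,0.085],[0,0,-0.16,0,0,1.5,0.085],[0,0,-0.16,0,0,1.5,0.085],[0,0,-0.16,0,0,1.5,0.085],[0,0,-0.16,0,0,1.5,0.085],[0,0,-0.16,0,0,1.5,0.085]],
  ],
)

```text
clock: 1.6
tool_pos: [0.1946, 0.5939, 0.2956]
eef_rot: [0.69, 0.724, -0.0, -0.0]
ft_force: [0.1, -0.6, -0.6]
gripper_width: 0.0849
gripper_force: 0.0
```

Call:
shift_gripper(
  increments=[
    [[-0.68,0.56,0,0,0,0,0.085],[-0.68,0.56,0,0,0,0,0.085],[-0.68,0.56,0,0,0,0,0.085],[-0.68,0.56,0,0,0,0,0.085],[-0.68,0.56,0,0,0,0,0.085],[-0.68,0.56,0,0,0,0,0.085],[-0.68,0.56,0,0,0,0,0.085],[-0.68,0.56,0,0,0,0,0.085],[-0.68,0.56,0,0,0,0,0.085],[-0.68,0.56,0,0,0,0,0.085],[-0.68,0.56,0,0,0,0,0.085],[0,0,0,0,0,0,0.085]],
  ],
)

```text
clock: 2.8
tool_pos: [0.5258, 0.2316, 0.2955]
eef_rot: [0.69, 0.723, -0.0, 0.001]
ft_force: [-0.5, 0.8, -0.1]
gripper_width: 0.0853
gripper_force: 0.0
```

Add to h.py:
```python
def rect(W,x0,x1,y0,y1,z0,z1,name=''):
    W=W.reshape(-1,3);q=W[(W[:,0]>x0)&(W[:,0]<x1)&(W[:,1]>y0)&(W[:,1]<y1)&(W[:,2]>z0)&(W[:,2]<z1)]
    if len(q)<10: print(name,len(q));return
    c,wh,a=cv2.minAreaRect(q[:,:2].astype(np.float32))
    print(name,len(q),np.round(c,4),np.round(wh,4),round(a,2),'med',np.median(q,0).round(4))
def to(p,yaw=None):
    "displacement in tool axes to world point p; rz to reach tool-y yaw"
    s=arm.get_state();M=R.from_quat(s['eef_rot']).as_matrix()
    y=np.degrees(np.arctan2(M[1,1],M[0,1]))
    print('tcp',s['tool_pos'].round(4),'yaw',round(y,2),'tilt',M[:,2].round(4),'d',(M.T@(np.array(p)-s['tool_pos'])).round(4),'rz',None if yaw is None else round(np.radians(y-yaw),4),'F',s['ft_force'].round(1),'t',round(s['clock'],2))
```

Run:
```python
from h import *
to([.54,.257,.12],1)
im,W=cloud('wrist');save(im,'w1.png');np.savez('/tmp/w1',im=im,W=W)
print(T_cam('wrist')[1].round(3).tolist())
rect(W,.45,.67,.22,.3,.059,.07,'btn')
rect(W,.45,.67,.11,.3,.046,.054,'deck')
rect(W,.5,.67,.13,.22,.112,.122,'rib')
rect(W,.5,.67,.13,.22,.091,.1,'top')
```

```text
tcp [0.5258 0.2316 0.2955] yaw 2.68 tilt [ 0.0018 -0.0018 -1.    ] d [0.025  0.0151 0.1755] rz 0.0294 F [-0.5  0.8 -0.1] t 2.8
[[0.999, 0.047, 0.014, 0.52], [0.049, -0.959, -0.279, 0.304], [0.0, 0.279, -0.96, 0.438], [0.0, 0.0, 0.0, 1.0]]
btn 913 [0.5389 0.2581] [0.0258 0.0262] 1.36 med [0.5389 0.2586 0.0636]
deck 16151 [0.5582 0.1948] [0.1556 0.1676] 1.24 med [0.5355 0.2282 0.0496]
rib 980 [0.5848 0.1834] [0.0164 0.0403] 0.86 med [0.5843 0.1844 0.1165]
top 3425 [0.5848 0.1837] [0.0702 0.0498] 0.6 med [0.5763 0.1867 0.0947]
```

View pics/w1.png

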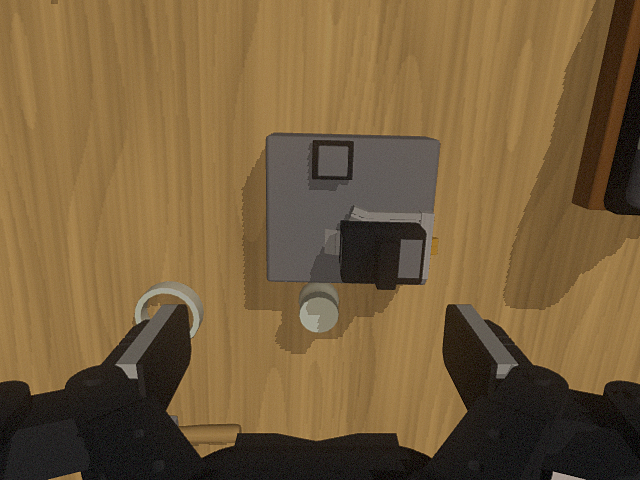

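The wrist view shows the charger square on, with its button at (333,160), the battery with its rib at (390,260), and the jar at (319,310). The charger yaw is about 1°. I close the fingers and go down over the button.

Call:
shift_gripper(
  increments=[
    [[0.262,0.142,0.6,0,0,0.294,0],[0.262,0.142,0.6,0,0,0,0],[0,0,0.6,0,0,0,0],[0,0,0.6,0,0,0,0],[0,0,0.6,0,0,0,0],[0,0,0.6,0,0,0,0],[0,0,0.6,0,0,0,0],[0,0,0,0,0,0,0],[0,0,0,0,0,0,0]],
  ],
)

```text
clock: 3.75
tool_pos: [0.5354, 0.2644, 0.0859]
eef_rot: [0.698, 0.716, -0.0, -0.0]
ft_force: [-0.6, -0.2, 0.7]
gripper_width: -0.0
gripper_force: 0.0
```

```bash
python3 -c "
from h import *
to([.5389,.2584,.0636],1)"
```

```text
tcp [0.5354 0.2644 0.0859] yaw 1.45 tilt [-4.e-04 -0.e+00 -1.e+00] d [-0.0061  0.0034  0.0223] rz 0.0078 F [-0.6 -0.2  0.7] t 3.75
```

Scaled: 0.008 m is 0.16, -0.006 m is -0.12, 0.0078 rad is 0.078.

Call:
shift_gripper(
  increments=[
    [[-0.12,0.068,0.16,0,0,0.078,0],[0,0,0.16,0,0,0,0],[0,0,0.06,0,0,0,0],[0,0,0.04,0,0,0,0],[0,0,0.04,0,0,0,0],[0,0,0.02,0,0,0,0]],
  ],
)

```text
clock: 4.35
tool_pos: [0.5392, 0.2579, 0.0614]
eef_rot: [0.701, 0.713, 0.0, 0.0]
ft_force: [-1.4, -0.5, 6.4]
gripper_width: 0.0002
gripper_force: 2.4
```

Call:
shift_gripper(
  increments=[
    [[0,0,0.02,0,0,0,0],[0,0,0.02,0,0,0,0],[0,0,0.02,0,0,0,0]],
  ],
)

```text
clock: 4.65
tool_pos: [0.5392, 0.2579, 0.0583]
eef_rot: [0.701, 0.713, 0.0, 0.0]
ft_force: [-0.5, -0.3, 3.0]
gripper_width: 0.0001
gripper_force: 1.2
```

```bash
python3 -c "
from h import *
to([.5389,.2584,.0636],1)"
```

```text
tcp [0.5392 0.2579 0.0583] yaw 0.96 tilt [ 1.e-04  0.e+00 -1.e+00] d [ 0.0005 -0.0003 -0.0053] rz -0.0007 F [-0.5 -0.3  3. ] t 4.65
```

Call:
shift_gripper(
  increments=[
    [[0,0,0.02,0,0,0,0],[0,0,0.02,0,0,0,0],[0,0,0,0,0,0,0],[0,0,0,0,0,0,0]],
  ],
)

```text
clock: 5.05
tool_pos: [0.5392, 0.2579, 0.0563]
eef_rot: [0.701, 0.713, 0.0, 0.0]
ft_force: [-0.5, -0.6, 2.8]
gripper_width: -0.0005
gripper_force: 1.4
```

Run:
```python
from h import *
for n in('scene','side'):
    im,W=cloud(n)
    rect(W,.5,.67,.13,.22,.112,.122,'rib');rect(W,.5,.67,.13,.22,.091,.1,'top')
```

```text
rib 144 [0.572 0.183] [0.0399 0.019 ] 88.88 med [0.5751 0.1816 0.1173]
top 405 [0.5729 0.1824] [0.0718 0.0502] 1.86 med [0.588  0.1775 0.096 ]
rib 59 [0.5726 0.1817] [0.0201 0.0418] 2.15 med [0.5704 0.179  0.1148]
top 185 [0.5722 0.1806] [0.0714 0.0513] 1.47 med [0.5632 0.1734 0.0941]
```

The battery is released and sits about 12 mm out. I let go of the button, open the fingers and move over the rib.

Call:
shift_gripper(
  increments=[
    [[0,0,-0.2,0,0,0,0],[0,0,-0.6,0,0,0,0.05],[0,0,-0.8,0,0,0,0.05],[0,0,-0.5,0,0,0,0.05],[-0.5,0.214,0,0,0,0,0.05],[-0.5,0.214,0,0,0,0,0.05],[-0.5,0.212,0,0,0,0,0.05],[0,0,0,0,0,0,0.05],[0,0,0,0,0,0,0.05]],
  ],
)

```text
clock: 6.05
tool_pos: [0.5725, 0.1831, 0.1617]
eef_rot: [0.702, 0.713, 0.0, -0.0]
ft_force: [-0.8, -0.3, 0.1]
gripper_width: 0.0501
gripper_force: 0.0
```

Run:
```python
from h import *
to([.5725,.1833,.099],1)
im,W=cloud('wrist');save(im,'w2.png')
rect(W,.5,.67,.13,.22,.112,.122,'rib');rect(W,.5,.67,.13,.22,.091,.1,'top');rect(W,.45,.67,.22,.3,.054,.07,'btn')
```

```text
tcp [0.5725 0.1831 0.1617] yaw 0.9 tilt [ 1.e-04  2.e-04 -1.e+00] d [0.0002 0.     0.0627] rz -0.0018 F [-0.8 -0.3  0.1] t 6.05
rib 2837 [0.5749 0.183 ] [0.016  0.0404] 1.29 med [0.5748 0.1849 0.1177]
top 9663 [0.574  0.1834] [0.07   0.0496] 1.35 med [0.5663 0.1867 0.0959]
btn 4179 [0.5389 0.2582] [0.0361 0.0337] 0.88 med [0.5396 0.2586 0.0599]
```

Scaled: 0.02 m is 0.4, 0.015 m is 0.3.

Call:
shift_gripper(
  increments=[
    [[0,0.036,0.4,0,0,0,0.05],[0,0,0.4,0,0,0,0.05],[0,0,0.3,0,0,0,0.05],[0,0,0.14,0,0,0,0.05],[0,0,0,0,0,0,0.03]],
  ],
)

```text
clock: 6.6
tool_pos: [0.5737, 0.1837, 0.0986]
eef_rot: [0.701, 0.713, -0.001, -0.0]
ft_force: [0.2, -1.3, -0.6]
gripper_width: 0.0363
gripper_force: 0.0
```

Call:
shift_gripper(
  increments=[
    [[0,0,0,0,0,0,0.01],[0,0,0,0,0,0,0.01],[0,0,0,0,0,0,0.01],[0,0,0,0,0,0,0.01]],
  ],
)

```text
clock: 7.0
tool_pos: [0.5745, 0.1835, 0.0997]
eef_rot: [0.701, 0.713, 0.0, 0.0]
ft_force: [1.1, -0.1, -1.0]
gripper_width: 0.0144
gripper_force: 59.7
```

```bash
python3 -c "
from h import *
to([.512,.1823,.1],1)"
```

```text
tcp [0.5745 0.1835 0.0997] yaw 0.96 tilt [ 8.e-04  3.e-04 -1.e+00] d [-0.0002 -0.0625 -0.0003] rz -0.0007 F [ 1.1 -0.1 -1. ] t 7.0
```

Scaled: -0.005 m is -0.1, -0.003 m is -0.06.

Call:
shift_gripper(
  increments=[
    [[0,-0.06,0,0,0,0,0.01],[0,-0.1,0,0,0,0,0.01],[0,-0.1,0,0,0,0,0.01],[0,-0.1,0,0,0,0,0.01]],
  ],
)

```text
clock: 7.4
tool_pos: [0.5559, 0.1831, 0.0995]
eef_rot: [0.701, 0.713, 0.0, 0.0]
ft_force: [3.0, -0.2, 2.4]
gripper_width: 0.0147
gripper_force: 59.9
```

Call:
shift_gripper(
  increments=[
    [[0,-0.14,0,0,0,0,0.01],[0,-0.14,0,0,0,0,0.01],[0,-0.14,0,0,0,0,0.01],[0,-0.14,0,0,0,0,0.01],[0,-0.14,0,0,0,0,0.01],[0,-0.12,0,0,0,0,0.01],[0,-0.12,0,0,0,0,0.01],[0,0,0,0,0,0,0.01]],
  ],
)

```text
clock: 8.2
tool_pos: [0.5082, 0.1824, 0.0994]
eef_rot: [0.701, 0.713, -0.0, -0.0]
ft_force: [-3.9, -0.8, 11.5]
gripper_width: 0.0147
gripper_force: 61.2
```

```bash
python3 -c "
from h import *
to([.512,.1823,.1],1)"
```

```text
tcp [0.5082 0.1824 0.0994] yaw 0.98 tilt [-0.0011  0.     -1.    ] d [-0.0002  0.0038 -0.0006] rz -0.0004 F [-3.9 -0.8 11.5] t 8.2
```

Scaled: -0.04 m is -0.8, -0.03 m is -0.6.

Call:
shift_gripper(
  increments=[
    [[0,0,-0.1,0,0,0,0.01],[0,0,-0.3,0,0,0,0.01],[0,0,-0.6,0,0,0,0.01],[0,0,-0.8,0,0,0,0.01],[0,0,-0.8,0,0,0,0.01],[0,0,-0.8,0,0,0,0.01],[0,0,-0.8,0,0,0,0.01],[0,0,-0.8,0,0,0,0.01]],
  ],
)

```text
clock: 9.0
tool_pos: [0.5082, 0.182, 0.3507]
eef_rot: [0.701, 0.713, -0.001, -0.0]
ft_force: [0.5, 1.0, -3.3]
gripper_width: 0.0144
gripper_force: 59.5
```

Call:
shift_gripper(
  increments=[
    [[-0.4,0.04,0,0,0,0,0.01],[-0.74,0.06,0,0,0,0,0.01],[-0.74,0.06,0,0,0,0,0.01],[-0.74,0.06,0,0,0,0,0.01],[-0.74,0.06,0,0,0,0,0.01],[-0.74,0.06,0,0,0,0,0.01],[-0.74,0.06,0,0,0,0,0.01],[-0.74,0.06,0,0,0,0,0.01],[-0.74,0.06,0,0,0,0,0.01],[-0.32,0.04,0,0,0,-0.84,0.01],[0,0,0,0,0,-0.84,0.01],[0,0,0,0,0,0,0.01]],
  ],
)

```text
clock: 10.2
tool_pos: [0.5421, -0.1494, 0.3488]
eef_rot: [0.639, 0.77, -0.0, -0.001]
ft_force: [0.4, 0.1, -2.8]
gripper_width: 0.0147
gripper_force: 59.4
```

Run:
```python
from h import *
to([.53,-.15,.35],10.6)
im,W=cloud('wrist');save(im,'w3.png');np.savez('/tmp/w3',im=im,W=W)
rect(W,.45,.67,-.28,-.08,.101,.109,'deck')
rect(W,.45,.62,-.17,-.08,.115,.125,'btn')
rect(W,.45,.67,-.26,-.15,.113,.122,'rails')
rect(W,.4,.67,-.26,-.05,.2,.32,'bat')
```

```text
tcp [ 0.5421 -0.1494  0.3488] yaw 10.62 tilt [-1.9e-03  5.0e-04 -1.0e+00] d [ 0.0016 -0.012  -0.0012] rz 0.0003 F [ 0.4  0.1 -2.8] t 10.2
deck 10897 [ 0.5646 -0.1775] [0.1558 0.1386] 9.96 med [ 0.5662 -0.1443  0.1046]
btn 990 [ 0.568  -0.1514] [0.035  0.1047] 57.79 med [ 0.5393 -0.1334  0.1186]
rails 919 [ 0.6073 -0.1954] [0.0766 0.0643] 7.91 med [ 0.6354 -0.1736  0.1168]
bat 306 [ 0.5359 -0.1283] [0.0687 0.0051] 10.78 med [ 0.5378 -0.1281  0.3167]
```

View pics/w3.png

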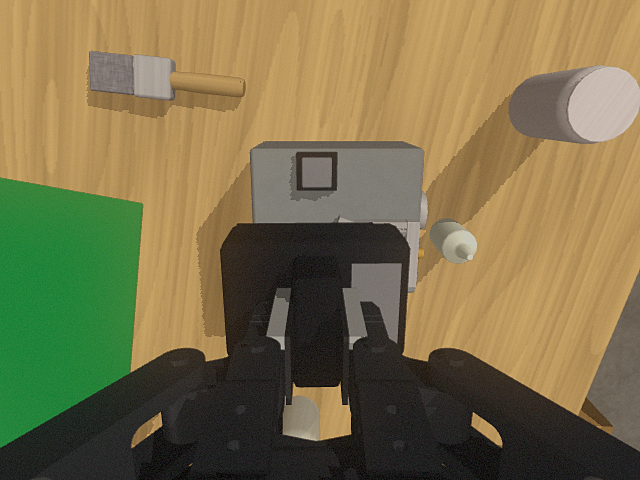

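The wrist view shows the compressor square to the tool. Its button is at (317,171), its +y rail runs at about row 222 from (340,222) to (418,222), and the glue bottle is at (455,240). I fit the edges in the saved cloud.

Run:
```python
from h import *
W=np.load('/tmp/w3.npz')['W'].reshape(-1,3)
th=np.radians(10.6);c,s=np.cos(th),np.sin(th);Rm=np.array([[c,-s],[s,c]])
L=W.copy();L[:,:2]=(W[:,:2]-[.596,-.1996])@Rm   # local frame, guess
def pr(n,m): 
    q=L[m];print(n,len(q));return q
d=pr('deck',(abs(L[:,2]-.105)<.003)&(abs(L[:,0]+27)<1e9)&(abs(L[:,0])<.13)&(L[:,1]>.035)&(L[:,1]<.12))
def edge(q,i,j,lo,hi,ext,n=12):
    b=np.linspace(lo,hi,n+1);X=[];Y=[]
    for k in range(n):
        z=q[(q[:,j]>b[k])&(q[:,j]<b[k+1])]
        if len(z)>5:X.append((b[k]+b[k+1])/2);Y.append(ext(z[:,i]))
    p=np.polyfit(X,Y,1);print(' slope deg',np.degrees(np.arctan(p[0])).round(2),'at0',np.polyval(p,0).round(4),'resid',np.std(Y-np.polyval(p,X)).round(4))
print('+y edge (96)');edge(d,1,0,-.10,.045,np.max)
print('-x edge (-105)');edge(d,0,1,.04,.09,np.min)
print('+x edge (51)');edge(d,0,1,.04,.09,np.max)
b=pr('btn',(abs(L[:,2]-.119)<.003)&(abs(L[:,0]+.045)<.02)&(abs(L[:,1]-.076)<.02))
cc=cv2.minAreaRect(b[:,:2].astype(np.float32));print('btn local',cc)
r=pr('rail',(abs(L[:,2]-.1173)<.002)&(L[:,0]>-.012)&(L[:,0]<.036)&(L[:,1]<.045)&(L[:,1]>.01))
print('+y rail outer (31.5)');edge(r,1,0,-.01,.034,np.max,8)
q=pr('battop',(abs(L[:,2]-(.3488-.0047))<.004)&(abs(L[:,0]+.06)<.06)&(abs(L[:,1])<.12))
print('bat top',cv2.minAreaRect(q[:,:2].astype(np.float32)))
M=R.from_quat(arm.get_state()['eef_rot']).as_matrix();print('tcp local',((arm.get_state()['tool_pos'][:2]-[.596,-.1996])@Rm).round(4))
```

```text
deck 9830
+y edge (96)
 slope deg 0.02 at0 0.0958 resid 0.0
-x edge (-105)
 slope deg -0.2 at0 -0.1034 resid 0.0003
+x edge (51)
 slope deg 0.18 at0 0.0506 resid 0.0003
btn 910
btn local ((-0.04434904828667641, 0.07629730552434921), (0.025363663211464882, 0.026092274114489555), 0.13891816139221191)
rail 107
+y rail outer (31.5)
 slope deg 0.02 at0 0.0316 resid 0.0001
battop 11152
bat top ((-0.044523339718580246, 0.06052074581384659), (0.06995748728513718, 0.04730042442679405), 0.31812313199043274)
tcp local [-0.0435  0.0597]
```

Scaled: 0.035 m is 0.7, 0.03 m is 0.6.

Call:
shift_gripper(
  increments=[
    [[-0.4,-0.166,0,0,0,0,0.01],[-0.4,-0.166,0,0,0,0,0.01],[-0.394,-0.166,0,0,0,0,0.01],[0,0,0.6,0,0,0,0.01],[0,0,0.7,0,0,0,0.01],[0,0,0.7,0,0,0,0.01],[0,0,0.7,0,0,0,0.01],[0,0,0.6,0,0,0,0.01],[0,0,0,0,0,0,0.01],[0,0,0,0,0,0,0.01]],
  ],
)

```text
clock: 11.25
tool_pos: [0.5294, -0.2122, 0.185]
eef_rot: [0.639, 0.769, -0.0, -0.0]
ft_force: [-1.1, -1.6, -2.5]
gripper_width: 0.0144
gripper_force: 59.4
```

Run:
```python
from h import *
to([.5288,-.2122,.1553],10.6)
th=np.radians(10.6);c,s=np.cos(th),np.sin(th);Rm=np.array([[c,-s],[s,c]])
im,W=cloud('wrist');save(im,'w4.png');W=W.reshape(-1,3)
L=W.copy();L[:,:2]=(W[:,:2]-[.5966,-.1995])@Rm
b=L[(abs(L[:,2]-.119)<.003)&(abs(L[:,0]+.045)<.02)&(abs(L[:,1]-.076)<.02)]
print('btn',cv2.minAreaRect(b[:,:2].astype(np.float32)))
z=arm.get_state()['tool_pos'][2]
q=L[(abs(L[:,2]-(z-.0047))<.003)&(abs(L[:,0]+.07)<.06)&(abs(L[:,1])<.04)]
print('bat',cv2.minAreaRect(q[:,:2].astype(np.float32)),np.median(q[:,2])-z)
r=L[(abs(L[:,2]-.1173)<.003)&(L[:,0]>-.012)&(L[:,0]<.036)&(abs(L[:,1])<.04)]
print('rails',np.percentile(r[:,1],[0.5,99.5]),len(r))
d=L[(abs(L[:,2]-.105)<.003)&(L[:,1]>.04)&(L[:,1]<.09)&(abs(L[:,0]+.06)<.04)];print('deck z',np.median(d[:,2]))
```

```text
tcp [ 0.5294 -0.2122  0.185 ] yaw 10.52 tilt [-5.e-04 -0.e+00 -1.e+00] d [ 0.0001 -0.0006  0.0297] rz -0.0013 F [-1.1 -1.6 -2.5] t 11.25
btn ((-0.04494486749172211, 0.07592371106147766), (0.025638772174715996, 0.026177074760198593), 89.96317291259766)
bat ((-0.0692761242389679, 0.0009096264839172363), (0.06894612312316895, 0.04735833406448364), 0.29497861862182617) -0.005078284494832025
rails [-0.03104131  0.03176759] 5030
deck z 0.10469238761700805
```

View pics/w4.png

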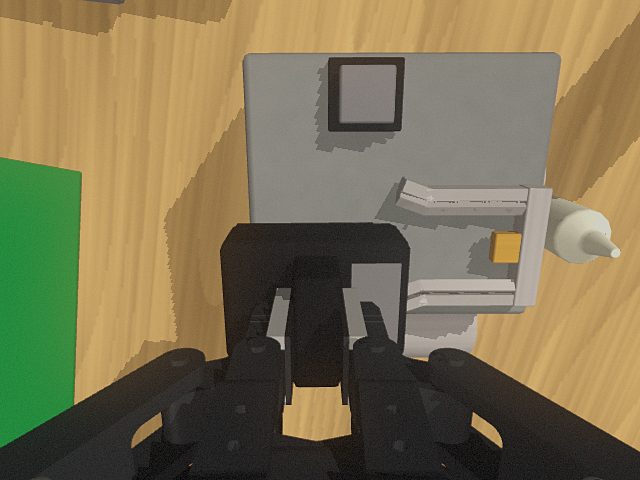

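The view shows the battery held at (315,290), lined up with the rails (rows 195 and 290) and the orange plunger at (505,247). I set it down gently.

Scaled: 0.01 m is 0.2, 0.005 m is 0.1, -0.0013 rad is -0.013.

Call:
shift_gripper(
  increments=[
    [[0,0,0.2,0,0,-0.013,0.01],[0,0,0.2,0,0,0,0.01],[0,0,0.1,0,0,0,0.01],[0,0,0.06,0,0,0,0.01],[0,0,0.024,0,0,0,0.01],[0,0,0,0,0,0,0.01]],
  ],
)

```text
clock: 11.9
tool_pos: [0.5292, -0.2124, 0.1551]
eef_rot: [0.638, 0.77, -0.0, -0.0]
ft_force: [-1.7, 0.7, -1.0]
gripper_width: 0.0145
gripper_force: 59.7
```

```bash
python3 -c "
from h import *
to([.5965,-.1995,.1552],10.6)"
```

```text
tcp [ 0.5292 -0.2124  0.1551] yaw 10.65 tilt [-2.e-04  1.e-04 -1.e+00] d [ 0.0002  0.0685 -0.0001] rz 0.0009 F [-1.7  0.7 -1. ] t 11.9
```

Scaled: 0.004 m is 0.08, 0.003 m is 0.06.

Call:
shift_gripper(
  increments=[
    [[0,0.06,0,0,0,0,0.01],[0,0.08,0,0,0,0,0.01],[0,0.08,0,0,0,0,0.01],[0,0.08,0,0,0,0,0.01],[0,0.08,0,0,0,0,0.01]],
  ],
)

```text
clock: 12.4
tool_pos: [0.5483, -0.2088, 0.1551]
eef_rot: [0.638, 0.77, -0.0, -0.0]
ft_force: [-1.4, 0.0, -1.4]
gripper_width: 0.0145
gripper_force: 59.8
```

Call:
shift_gripper(
  increments=[
    [[0,0.08,0,0,0,0,0.01],[0,0.08,0,0,0,0,0.01],[0,0.08,0,0,0,0,0.01],[0,0.08,0,0,0,0,0.01]],
  ],
)

```text
clock: 12.8
tool_pos: [0.5639, -0.2058, 0.155]
eef_rot: [0.638, 0.77, -0.0, -0.0]
ft_force: [-1.5, 0.9, -1.2]
gripper_width: 0.0144
gripper_force: 59.8
```

```bash
python3 -c "
from h import *
to([.5965,-.1995,.1552],10.6)"
```

```text
tcp [ 0.5639 -0.2058  0.155 ] yaw 10.66 tilt [-3.e-04  1.e-04 -1.e+00] d [ 0.0002  0.0332 -0.0002] rz 0.0011 F [-1.5  0.9 -1.2] t 12.8
```

Scaled: 0.004 m is 0.08.

Call:
shift_gripper(
  increments=[
    [[0,0.08,0,0,0,0,0.01],[0,0.08,0,0,0,0,0.01],[0,0.08,0,0,0,0,0.01],[0,0.08,0,0,0,0,0.01]],
  ],
)

```text
clock: 13.2
tool_pos: [0.5796, -0.2028, 0.155]
eef_rot: [0.638, 0.77, -0.0, -0.0]
ft_force: [-2.5, 0.8, -1.3]
gripper_width: 0.015
gripper_force: 59.7
```

Call:
shift_gripper(
  increments=[
    [[0,0.06,0,0,0,0,0.01],[0,0.06,0,0,0,0,0.01],[0,0.06,0,0,0,0,0.01],[0,0.04,0,0,0,0,0.01],[0,0.04,0,0,0,0,0.01],[0,0,0,0,0,0,0.01]],
  ],
)

```text
clock: 13.8
tool_pos: [0.5917, -0.2006, 0.155]
eef_rot: [0.638, 0.77, -0.0, -0.001]
ft_force: [-5.5, 1.4, -1.3]
gripper_width: 0.0145
gripper_force: 60.2
```

```bash
python3 -c "
from h import *
to([.5965,-.1995,.1552],10.6)"
```

```text
tcp [ 0.5917 -0.2006  0.155 ] yaw 10.65 tilt [-1.3e-03  2.0e-04 -1.0e+00] d [ 0.0002  0.0049 -0.0002] rz 0.0009 F [-5.5  1.4 -1.3] t 13.8
```

Call:
shift_gripper(
  increments=[
    [[0,0.03,0,0,0,0,0.01],[0,0.03,0,0,0,0,0.01],[0,0.02,0,0,0,0,0.01],[0,0,0,0,0,0,0.01]],
  ],
)

```text
clock: 14.2
tool_pos: [0.5951, -0.2, 0.155]
eef_rot: [0.639, 0.77, -0.001, -0.001]
ft_force: [-8.4, 1.9, 3.2]
gripper_width: 0.0143
gripper_force: 60.8
```

Call:
shift_gripper(
  increments=[
    [[0,0.016,0,0,0,0,0.01],[0,0,0,0,0,0,0.01]],
  ],
)

```text
clock: 14.4
tool_pos: [0.5958, -0.1998, 0.155]
eef_rot: [0.639, 0.77, -0.001, -0.001]
ft_force: [-10.1, 1.7, 2.7]
gripper_width: 0.0144
gripper_force: 60.8
```

Call:
shift_gripper(
  increments=[
    [[0,0.012,0,0,0,0,0.01],[0,0,0,0,0,0,0.01]],
  ],
)

```text
clock: 14.6
tool_pos: [0.5963, -0.1998, 0.155]
eef_rot: [0.639, 0.77, -0.001, -0.001]
ft_force: [-9.8, 1.2, 4.4]
gripper_width: 0.0141
gripper_force: 60.9
```

Run:
```python
from h import *
to([.5965,-.1995,.1552],10.6)
th=np.radians(10.6);c,s=np.cos(th),np.sin(th);Rm=np.array([[c,-s],[s,c]])
im,W=cloud('wrist');W=W.reshape(-1,3)
L=W.copy();L[:,:2]=(W[:,:2]-[.5966,-.1995])@Rm
b=L[(abs(L[:,0]+.045)<.009)&(abs(L[:,1]-.076)<.009)];d=L[(abs(L[:,0]+.0)<.02)&(abs(L[:,1]-.07)<.01)]
print('btn height over deck',np.median(b[:,2])-np.median(d[:,2]))
```

```text
tcp [ 0.5963 -0.1998  0.155 ] yaw 10.62 tilt [-2.5e-03  4.0e-04 -1.0e+00] d [ 0.0002  0.0003 -0.0002] rz 0.0004 F [-9.8  1.2  4.4] t 14.6
btn height over deck 0.011017388485461105
```

Create b.py:
```python
from h import *
to([.5965,-.1995,.1552],10.6)
th=np.radians(10.6);c,s=np.cos(th),np.sin(th);Rm=np.array([[c,-s],[s,c]])
im,W=cloud('wrist');W=W.reshape(-1,3)
L=W.copy();L[:,:2]=(W[:,:2]-[.5966,-.1995])@Rm
b=L[(abs(L[:,0]+.045)<.009)&(abs(L[:,1]-.076)<.009)];d=L[(abs(L[:,0]+.0)<.02)&(abs(L[:,1]-.07)<.01)]
print('btn height over deck',np.median(b[:,2])-np.median(d[:,2]),len(b),len(d))
```

```text
(no output)
```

Call:
shift_gripper(
  increments=[
    [[0,0.012,0,0,0,0,0.01],[0,0,0,0,0,0,0.01]],
  ],
)

```text
clock: 14.85
tool_pos: [0.5968, -0.1996, 0.155]
eef_rot: [0.639, 0.77, -0.001, -0.001]
ft_force: [-10.1, 1.3, 4.8]
gripper_width: 0.0148
gripper_force: 60.9
```

```bash
python3 b.py
```

```text
tcp [ 0.5968 -0.1996  0.155 ] yaw 10.62 tilt [-2.5e-03  4.0e-04 -1.0e+00] d [ 0.0002 -0.0003 -0.0002] rz 0.0004 F [-10.1   1.3   4.8] t 14.85
btn height over deck 0.011060580729427366 2111 4460
```

Scaled: 0.0006 m is 0.012.

Call:
shift_gripper(
  increments=[
    [[0,0.012,0,0,0,0,0.01],[0,0,0,0,0,0,0.01]],
  ],
)

```text
clock: 15.1
tool_pos: [0.5974, -0.1996, 0.155]
eef_rot: [0.639, 0.77, -0.001, -0.001]
ft_force: [-11.6, 0.6, 4.0]
gripper_width: 0.0145
gripper_force: 61.0
```

```bash
python3 b.py
```

```text
tcp [ 0.5974 -0.1996  0.155 ] yaw 10.62 tilt [-2.6e-03  5.0e-04 -1.0e+00] d [ 0.0002 -0.0008 -0.0002] rz 0.0003 F [-11.6   0.6   4. ] t 15.1
btn height over deck 0.011071750351277693 2116 4481
```

Call:
shift_gripper(
  increments=[
    [[0,0.012,0,0,0,0,0.01],[0,0,0,0,0,0,0.01]],
  ],
)

```text
clock: 15.35
tool_pos: [0.5978, -0.1995, 0.155]
eef_rot: [0.639, 0.769, -0.001, -0.001]
ft_force: [-12.1, 1.5, 6.3]
gripper_width: 0.0144
gripper_force: 61.2
```

```bash
python3 b.py
```

```text
tcp [ 0.5978 -0.1995  0.155 ] yaw 10.61 tilt [-3.e-03  5.e-04 -1.e+00] d [ 0.0002 -0.0012 -0.0002] rz 0.0002 F [-12.1   1.5   6.3] t 15.35
btn height over deck 0.011178081603475887 2125 4464
```

Create c.py:
```python
from h import *
th=np.radians(10.6);c,s=np.cos(th),np.sin(th);Rm=np.array([[c,-s],[s,c]])
for n in('wrist','scene','side'):
    im,W=cloud(n);im.shape
    if n=='wrist': save(im,'w_%.1f.png'%arm.get_state()['clock'])
    W=W.reshape(-1,3)
    L=W.copy();L[:,:2]=(W[:,:2]-[.5966,-.1995])@Rm
    q=L[(abs(L[:,2]-.151)<.005)&(abs(L[:,0])<.05)&(abs(L[:,1])<.028)]
    q=q[(abs(q[:,0])>.012)&(abs(q[:,0])<.033)] if 0 else q
    A=np.c_[q[:,:2],np.ones(len(q))];w=np.ones(len(q),bool)
    for _ in range(4):
        p=np.linalg.lstsq(A[w],q[w,2],rcond=None)[0];r=q[:,2]-A@p;w=abs(r)<.002
    k=q[w];d=L[(abs(L[:,2]-.105)<.004)&(L[:,1]>.045)&(L[:,1]<.09)&(abs(L[:,0]+.02)<.06)]
    print(n,len(k),'plane',p.round(4),'x ext',np.percentile(k[:,0],[.3,99.7]).round(4),'y',np.percentile(k[:,1],[.3,99.7]).round(4),'deck',np.median(d[:,2]).round(4))
```

```bash
python3 c.py
```

```text
wrist 10207 plane [-0.0217 -0.0129  0.1508] x ext [-0.0337  0.0341] y [-0.0192  0.0239] deck 0.1047
scene 313 plane [-0.0298  0.0135  0.1516] x ext [-0.034   0.0355] y [-0.0243  0.0242] deck 0.1058
side 195 plane [-0.0187  0.0111  0.1502] x ext [-0.0373  0.0311] y [-0.027   0.0227] deck 0.1043
```

Scaled: -0.01 rad is -0.1.

Call:
shift_gripper(
  increments=[
    [[0,0,0,-0.1,0,0,0.01],[0,0,0,0,0,0,0.01]],
  ],
)

```text
clock: 15.75
tool_pos: [0.5981, -0.1993, 0.1547]
eef_rot: [0.639, 0.77, 0.003, 0.002]
ft_force: [-7.6, 0.4, -2.5]
gripper_width: 0.0147
gripper_force: 60.1
```

Call:
shift_gripper(
  increments=[
    [[0,0,0.006,-0.1,0,0,0.01],[0,0,0,0,0,0,0.01]],
  ],
)

```text
clock: 15.95
tool_pos: [0.5978, -0.1994, 0.1544]
eef_rot: [0.639, 0.769, 0.007, 0.005]
ft_force: [-10.0, 1.1, -0.3]
gripper_width: 0.0148
gripper_force: 60.5
```

```bash
python3 b.py; python3 c.py
```

```text
tcp [ 0.5978 -0.1994  0.1544] yaw 10.62 tilt [ 0.0172  0.0042 -0.9998] d [ 0.0002 -0.0013 -0.0008] rz 0.0003 F [-10.    1.1  -0.3] t 15.95
btn height over deck 0.014036471399723263 2218 4491
wrist 10147 plane [-0.0014 -0.016   0.1502] x ext [-0.0335  0.0343] y [-0.0194  0.0238] deck 0.1047
scene 273 plane [-0.0041  0.0178  0.1509] x ext [-0.0336  0.036 ] y [-0.0245  0.024 ] deck 0.1059
side 182 plane [-0.0002  0.0191  0.1497] x ext [-0.035   0.0331] y [-0.0272  0.0213] deck 0.1043
```

The catch has clicked up: the button is back at 14 mm and the battery is level. I let go.

Call:
shift_gripper(
  increments=[
    [[0,0,0,0,0,0,0.02],[0,0,0,0,0,0,0.03],[0,0,0,0,0,0,0.04],[0,0,0,0,0,0,0.05],[0,0,0,0,0,0,0.05]],
  ],
)

```text
clock: 16.65
tool_pos: [0.5995, -0.1992, 0.1549]
eef_rot: [0.638, 0.77, 0.008, 0.007]
ft_force: [-0.3, 0.2, -0.8]
gripper_width: 0.05
gripper_force: 0.0
```

Call:
shift_gripper(
  increments=[
    [[0,0,-0.2,0,0,0,0.05],[0,0,-0.4,0,0,0,0.05],[0,0,-0.6,0,0,0,0.05],[0,0,-0.8,0.2,0,0,0.05],[0,0,-0.8,0,0,0,0.05],[0.6,0,-0.4,0,0,0,0.05],[0.6,0,0,0,0,0,0.05],[0,0,0,0,0,0,0.05],[0,0,0,0,0,0,0.05]],
  ],
)

```text
clock: 17.55
tool_pos: [0.5862, -0.1402, 0.3156]
eef_rot: [0.638, 0.77, 0.0, 0.0]
ft_force: [-0.3, -0.1, -0.5]
gripper_width: 0.0502
gripper_force: 0.0
```

```bash
python3 b.py; python3 c.py
```

Run:
```python
from h import *
im,W=cloud('scene');save(cv2.resize(im[180:340,180:520],None,fx=2,fy=2),'end.png')
b=W.reshape(-1,3);b=b[(abs(b[:,0]-.5389)<.009)&(abs(b[:,1]-.2582)<.009)];print('charger btn z',np.nanmedian(b[:,2]))
```

```text
tcp [ 0.5862 -0.1402  0.3156] yaw 10.72 tilt [ 8.e-04  0.e+00 -1.e+00] d [-0.0602 -0.0011  0.1604] rz 0.0021 F [-0.3 -0.1 -0.5] t 17.55
btn height over deck -0.013515638036919797 6608 14041
wrist 3897 plane [ 0.0087 -0.0053  0.1497] x ext [-0.0344  0.0334] y [-0.0239  0.024 ] deck 0.1046
scene 324 plane [-0.0008 -0.0028  0.1509] x ext [-0.0352  0.0347] y [-0.0239  0.0246] deck 0.1059
side 192 plane [0.0092 0.004  0.1491] x ext [-0.0361  0.0333] y [-0.0268  0.0216] deck 0.1043
charger btn z 0.06532525347822316
```

View pics/end.png

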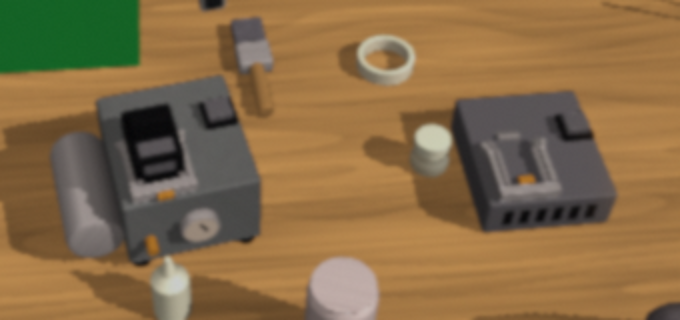

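The crop shows the battery seated on the compressor at (155,145), the charger empty and the bystanders in place. I check the button height again with a z filter, then hand in.

Run:
```python
from h import *
th=np.radians(10.6);c,s=np.cos(th),np.sin(th);Rm=np.array([[c,-s],[s,c]]);h=[]
for n in('scene','wrist'):
    im,W=cloud(n);L=W.reshape(-1,3).copy();L[:,:2]=(L[:,:2]-[.5966,-.1995])@Rm;L=L[(L[:,2]>.1)&(L[:,2]<.13)]
    f=lambda x,y,r:np.median(L[(abs(L[:,0]-x)<r)&(abs(L[:,1]-y)<r),2])
    h.append(f(-.045,.076,.008)-f(-.01,.07,.01))
print(h)
if np.nanmax(h)>.0125: print(arm.sign_off())
```

```text
[np.float64(0.01338726566710885), np.float64(0.013319114052195102)]
the job is handed in; nothing more can be done
None
```

The battery is out of the charger and home in the compressor's dovetail. The compressor's button is back up at about 13.4 mm, so the catch is up behind it. The gripper is clear, the bystanders look unmoved, and the job is handed in at about 18 s (no verdict was shown).

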